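# Bonbons for six: step the dispenser's counter to 6

### The job

Six guests get one cherry bonbon each, and the number in the bonbon dispenser's window tells how many have been given out so far. Stand the empty glass ramekin upright in the middle of the round mat under the spout, then press the orange button fully, one press after another, until the counter shows 6, so that the bonbons still owed drop into the ramekin, one a press. Leave the filled ramekin there with the button let go, and do not shove anything else on the ledge about.

Things in the scene. Friction and masses are not known exactly. Their poses are not given: they have to be found in the camera images.
- dispenser: Black bonbon dispenser, fixed; origin on the ledge under its channel, z up. Bonbons run down a clear sloping channel along its -y axis to the spout (trough 32 mm wide, lip at y -95 mm). In mm: base plate x -42..112, y -166..104, 6 thick; tower (button, counter case) x -22..109, y -60..0, top 138; behind the tower the channel is 32 wide and up to 168 high. Only the spout is in front of it.
- spout_lip (a point): Middle of the spout's end edge, on the trough floor, 62 mm above the ledge; the trough's underside is 58 mm up at the lip and rises towards the tower. Bonbons roll over it along the dispenser's -y axis and land 15 to 40 mm beyond.
- cup_rest (a point): Centre of the top of the round rubber mat (80 mm across) where the ramekin has to stand; 8 mm above the ledge, 24 mm beyond the lip along the dispenser's -y axis. The lip overhangs the rim of a ramekin standing here by 9 mm, with 9 mm of room above the rim: bring the ramekin in low from the -y side, not straight down.
- button_top (a point): Centre of the top face of the orange push button, 34 mm across, on top of the tower; 160 mm above the ledge when out, 142 mm when fully pressed (the tower top round it is 138 mm, its thin collar 139.5 mm). Press straight down.
- button (a joint): Travel of the button in m: 0 out, 0.018 on its hard stop; a spring returns it. Takes 2 N at first, 4 to 7 N (slow to brisk) at the ratchet click, 4 N near the bottom; above 9 N it is on the stop. Each full press adds one to the counter (clicks at about 14 mm) and frees one bonbon (at about 17 mm). Let it come fully out between presses (0.3 s).
- counter (a joint): Angle of the white numbered drum in rad; the number at the window's marks is angle / 0.7854: 0.785 shows 1, 1.571 shows 2, ... 4.712 shows 6, 5.498 shows 7, then 0. A full press adds 0.7854; it clicks into place at each number and never runs back. It starts at 2, 3 or 4.
- drum_mark (a point): Point on the rim of the drum (80 mm across) that turns with it, at the middle of the figure 0; only used to tell how many numbers the drum has been stepped.
- window (a point): Centre of the clear window (28 by 29 mm) on top of the counter case, 138 mm above the ledge, through which one number is read (black figure about 24 mm high on the white drum, upright for someone on the robot's side; two red marks on either side of the window).
- ramekin_mid (a point): The empty clear glass ramekin, standing upright on the ledge: round, 41 mm high, 62 mm across at the foot and 66 mm at the rim, wall 3.5 mm, floor 4.5 mm thick, about 0.14 kg. This point is on its axis half-way up (20.5 mm above its foot); its z axis points up when it stands.
- almonds_mid (a point): Bystander: the twin ramekin of the same size, full of brown almonds. The point is on its axis half-way up. The two ramekins may stand either way round.
- garlic_mid (a point): Bystander: white garlic bulb, 52 mm across, 57 mm high. Point at its middle.
- spoon_mid (a point): Bystander: wooden spoon, 240 mm long, lying flat. Point at its middle. (Fixed bystanders beyond the work area: fondue pot on its stand, fork holder, pepper mill, cheese board, spice rack, bottle.)
- bonbon1_center (a point): Centre of red hard bonbon number 1 of 6 (a 23 mm ball, 10 g) queued in the clear channel; number 1 is the first to come out. Not to be handled.
- bonbon2_center (a point): Centre of red hard bonbon number 2 of 6 (a 23 mm ball, 10 g) queued in the clear channel; number 2 is the second to come out. Not to be handled.
- bonbon3_center (a point): Centre of red hard bonbon number 3 of 6 (a 23 mm ball, 10 g) queued in the clear channel; number 3 is the third to come out. Not to be handled.
- bonbon4_center (a point): Centre of red hard bonbon number 4 of 6 (a 23 mm ball, 10 g) queued in the clear channel; number 4 is the fourth to come out. Not to be handled.
- bonbon5_center (a point): Centre of red hard bonbon number 5 of 6 (a 23 mm ball, 10 g) queued in the clear channel; number 5 is the fifth to come out. Not to be handled.
- bonbon6_center (a point): Centre of red hard bonbon number 6 of 6 (a 23 mm ball, 10 g) queued in the clear channel; number 6 is the sixth to come out. Not to be handled.
Not all that is in view belongs to the job. Leave any blue look-alike of the part that bears ramekin_mid alone.

How it is judged:
By the outcome, as a careful person would: the job done as asked, in the order asked, and still so for the second after the job is handed in, with the robot touching nothing.
It also fails if it takes over 51 s, if anything falls off the work surface, if the arm or the gripper's body presses on something with over 40 N, if the wrist force passes 120 N, or if a joint passes its speed limit or range.

### The arm

A 6-joint arm with a two-finger parallel gripper is mounted at the origin on the work surface. World frame = base frame: x ahead of the robot, y to its left, z up, the work surface at z = 0. Lengths are in m, angles in rad, forces in N, time in s.
With the tool pointing down it reaches from about 0.25 to 0.775 m from the base axis. Payload 4 kg.
Tool frame: the origin (TCP) lies midway between the tips of the shut fingers; the grasp point (between the pads) lies 19 mm behind it; z points along the fingers, y is the direction in which the jaws open and shut (so a half turn about z gives the same grasp; the last joint's range is limited). The gripper opens to 94 mm and grips with 3 to 60 N. Pads are 16 mm wide; open, the fingers measure 119 mm over their backs; the gripper's body (75 mm by 177 mm) begins 78 mm behind the grasp point.
Start: joints at [1.174, 0.087, 1.371, -0, 1.684, -0.103], TCP at [0.159, 0.526, 0.206] pointing down, gripper open.
Joint ranges: [-3.1, 3.1], [-0.76, 2.03], [0.27, 2.55], [-1.08, 4.22], [0.17, 2.65], [-2.57, 2.57]. Speed limits (rad/s): [2.79, 2.79, 3.14, 3.14, 3.14, 3.14].

### API

Orientations are given as a unit quaternion [w, x, y, z].
In Python, from plant import arm gives the robot as it stands.
- The arm moves only by the tool drive_tool, never from a script. Its arguments are lists of equal length, an entry for each row: "xyz": the shift along the tool's x, y, z in m, a list of three; "turn": the turn, a rotation vector about the tool's x, y, z in degrees, a list of three. A call has exactly 8 rows; each row is the pose to reach, as a shift and turn from the pose commanded when the call began, along the tool's axes at that moment; what a row does not reach only later rows make up. A row lasts 1/8 s, in which the tool goes at most 62.5 mm and 10.7 degrees, less where a joint would pass 70% of its speed; a pose out of reach is approached as far as the arm can. A call with a gripper value outside its range is refused whole. "jaw" is the finger opening in m, from 0 to 0.094, set as the call begins (left out, the last holds). The fingers move at their own pace and stop on an object; "force" is the grip in N (left out, the last holds). Time passes only in rows, so rows that repeat a pose let the fingers close, or fill a call up. It gives the time, the measured TCP pose, the force and the opening at its end, in the units of the state.
- arm.observe(): the state, without advancing time (a new reading comes with each control period).
- arm.get_image(name): name is "side" or "top"; returns the picture (400x640x3 uint8, red, green, blue); there is no depth.
- arm.camera_info(name): a dict with "camera_matrix" (3x3 intrinsics, pixels), "view" (4x4, takes a point from world to camera coordinates). Camera axes: x right, y down, z forward; pixel columns grow to the right and rows downward; lengths in m; the calibration is good to about 2 mm. A picture is of the moment at which its call begins. camera_info takes no time and is no camera call.
- arm.close_job(): hands the job in, once; it reports no verdict.
Trained networks look in the newest picture that a camera, given by its name, has taken for a name from the list of things; names that differ only in an ending like _2 or _b are one class to them, and where a whole thing is asked for, a point or a joint stands for the part that bears it (a point fixed in the world has none). Each returns a list of dicts, best first, with "conf" (0 to 1); they miss things now and then, are a little off and sometimes report something else, mostly with a low value. They report only what shows in the picture. A call takes as long as a camera call. They do not tell look-alikes from the thing itself.
- arm.boxes_of(label, camera): "position" ([column, row] in pixels, amid what is visible of it).
- arm.trace(label, camera): "mask" (400x640 bool, what is visible of it) and "position" ([column, row] in pixels, amid what is visible of it).
- arm.landmark_of(label, camera): "position" ([column, row] in pixels: a listed point, or the origin of a listed thing).
The state is a dict: "time_s": time; "joints": joint angles; "joint_velocities": joint speeds; "tau": joint torques, N m; "tcp_pos": TCP position; "orientation": TCP orientation; "force": force on the tool from outside, world axes, zero at the start; "ft_torque": the same for the moment, N m; "finger_gap": finger opening in m.
Only numpy, scipy, OpenCV 4.12 (cv2) and the standard library are available. Lean on these libraries where they do the work, as an engineer would, in place of code of your own. Each camera call takes 0.05 s, during which the arm holds its last target.

## Working session

There is one attempt and no reset: what is moved stays moved. The work goes in short steps, Python scripts to look and compute and a tool call to move; the robot and the scene stay as the last step left them, time stands still between calls to the robot, and variables do not carry over. Pictures are saved under pics/ and viewed, and the job is handed in when it is done.

Besides the shell and the picture viewer there is one more tool, called after "Emit:" by a JSON object that holds its "name" and its "arguments", one argument or row to a line. drive_tool: Moves the arm, as the interface text tells. Its arguments: {"type":"object","properties":{"xyz":{"type":"array"},"turn":{"type":"array"},"jaw":{"type":"number"},"force":{"type":"number"}},"required":["xyz","turn"]}

```bash
ls; mkdir -p pics; python3 - <<'E'
from plant import arm
import cv2
print(arm.observe())
for n in ("side","top"):
    im=arm.get_image(n); cv2.imwrite(f"pics/{n}0.png",im[:,:,::-1])
    print(n,arm.camera_info(n))
E
```

```text
pics
{'time_s': 0.0, 'joints': array([ 1.17387580e+00,  8.79300385e-02,  1.37224769e+00, -2.44962434e-05,
        1.68359636e+00, -1.03072010e-01]), 'joint_velocities': array([-0.00031943, -0.00052856,  0.00158088,  0.00176239, -0.00072091,
        0.00065341]), 'tau': array([-1.94049506e-03, -3.40190756e+01, -3.02419639e+01,  7.13821664e-02,
        3.33905825e-02, -1.80749739e-04]), 'tcp_pos': array([0.15908453, 0.52591453, 0.20432116]), 'orientation': array([-2.58049711e-04,  1.46397490e-01,  9.89225245e-01, -1.05981901e-03]), 'force': array([-0.28968086, -0.19754658, -0.62405533]), 'ft_torque': array([-0.00071451, -0.05358961,  0.02784544]), 'finger_gap': 0.09423568587174488}
side {'camera_matrix': array([[370.6545266 ,   0.        , 315.21942085],
       [  0.        , 370.6545266 , 199.63079601],
       [  0.        ,   0.        ,   1.        ]]), 'view': array([[ 0.99823014, -0.05547542, -0.02142583, -0.53878082],
       [-0.05210572, -0.64223958, -0.76473088,  0.0534669 ],
       [ 0.02866325,  0.76449382, -0.64399349,  0.92684198],
       [ 0.        ,  0.        ,  0.        ,  1.        ]])}
top {'camera_matrix': array([[410.20334562,   0.        , 325.77858887],
       [  0.        , 410.20334562, 198.35259652],
       [  0.        ,   0.        ,   1.        ]]), 'view': array([[-0.02823373, -0.99956866,  0.00808448, -0.09371627],
       [-0.98158088,  0.02619506, -0.18924268,  0.54417762],
       [ 0.18894927, -0.0132786 , -0.98189707,  1.08586356],
       [ 0.        ,  0.        ,  0.        ,  1.        ]])}
```

View pics/side0.png

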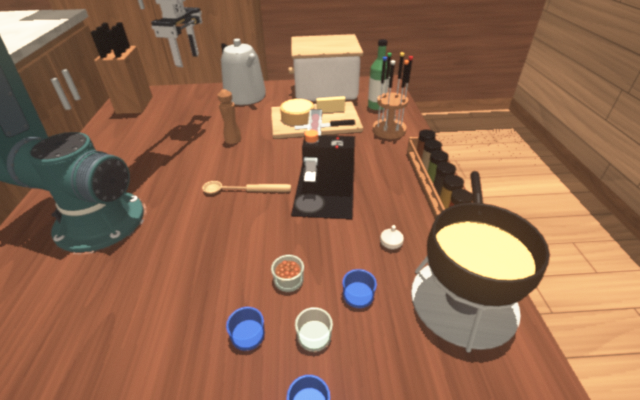

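View pics/top0.png

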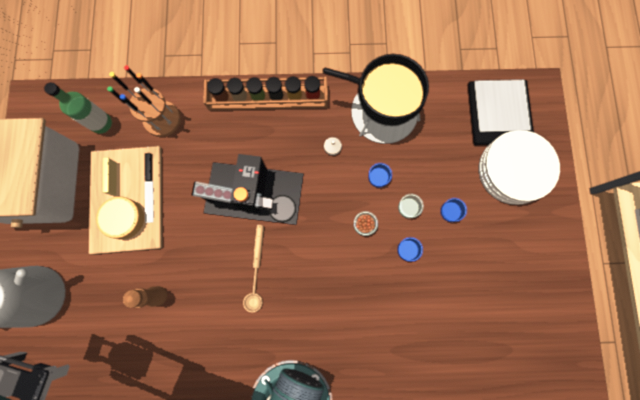

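The candidates for the empty ramekin, in top-view pixels, are clear/pale at (411,207), almonds at (366,223), and blue look-alikes at (380,176), (453,210) and (409,250). The clear empty one at (411,207) fits the description. I'll confirm it in a crop and measure.

```bash
cat > h.py <<'E'
import numpy as np, cv2
from plant import arm
def ray(n,uv):
    c=arm.camera_info(n);K=c["camera_matrix"];V=c["view"];R=V[:3,:3];t=V[:3,3]
    d=R.T@np.linalg.solve(K,[uv[0],uv[1],1.]); return -R.T@t,d
def atz(n,uv,z):
    o,d=ray(n,uv); return o+d*(z-o[2])/d[2]
def tri(a,b):
    (o1,d1),(o2,d2)=ray("top",a),ray("side",b)
    d1/=np.linalg.norm(d1);d2/=np.linalg.norm(d2)
    s=np.linalg.lstsq(np.c_[d1,-d2],o2-o1,rcond=None)[0]
    p,q=o1+s[0]*d1,o2+s[1]*d2; return (p+q)/2,np.linalg.norm(p-q)
def proj(n,p):
    c=arm.camera_info(n);q=c["view"]@np.r_[p,1];u=c["camera_matrix"]@q[:3];return u[:2]/u[2]
E
python3 - <<'E'
from h import *
np.set_printoptions(precision=4,suppress=True)
im={}
for n in("top","side"): im[n]=arm.get_image(n)
H=dict(dispenser=0,spout_lip=.062,cup_rest=.008,button_top=.160,window=.138,ramekin_mid=.0205,almonds_mid=.0205,garlic_mid=.0285)
for l,z in H.items():
    r={}
    for n in im:
        r[n]=arm.landmark_of(l,n)
        print(l,n,[(np.round(d["position"],1),round(d["conf"],2),atz(n,d["position"],z)[:2]) for d in r[n][:5]])
    if r["top"] and r["side"] : print("   tri",*tri(r["top"][0]["position"],r["side"][0]["position"]))
a=cv2.resize(im["top"][150:240,190:300],None,fx=5,fy=5,interpolation=cv2.INTER_CUBIC)
b=cv2.resize(im["top"][160:270,340:480],None,fx=3,fy=3,interpolation=cv2.INTER_CUBIC)
cv2.imwrite("pics/c1.png",a[:,:,::-1]);cv2.imwrite("pics/c2.png",b[:,:,::-1])
print(arm.observe()["time_s"])
E
```

```text
dispenser top [(array([239.8, 203.6]), 0.83, array([0.5427, 0.1397]))]
dispenser side [(array([312.3, 174.6]), 0.96, array([0.5398, 0.1507]))]
   tri [0.5401 0.1377 0.0097] 0.001497376096634663
spout_lip top [(array([273.2, 202. ]), 0.56, array([0.5332, 0.036 ]))]
spout_lip side [(array([309.7, 181.1]), 0.69, array([0.5293, 0.039 ]))]
   tri [0.5309 0.0353 0.0653] 0.003366505081374024
cup_rest top [(array([283.1, 204.5]), 0.86, array([0.5352, 0.0139]))]
cup_rest side [(array([309.1, 204.3]), 0.88, array([0.525 , 0.0126]))]
   tri [0.5299 0.0129 0.0093] 0.010162028828817424
button_top top [(array([239.5, 192.1]), 0.56, array([0.5424, 0.1089]))]
button_top side [(array([309.5, 131.1]), 0.44, array([0.5353, 0.1165]))]
   tri [0.538  0.1072 0.1662] 0.006117494052170061
window top [(array([269.9, 205.3]), 0.57, array([0.5107, 0.0355])), (array([247.5, 168. ]), 0.56, array([0.6105, 0.0933]))]
window side [(array([336.8, 142.1]), 0.94, array([0.602 , 0.0942]))]
   tri [0.551  0.0328 0.1677] 0.08985572507336721
ramekin_mid top [(array([380.2, 175.6]), 0.9, array([ 0.6102, -0.2681])), (array([408.6, 248.3]), 0.72, array([ 0.3993, -0.3363])), (array([411.6, 206.9]), 0.62, array([ 0.5162, -0.3526]))]
ramekin_mid side [(array([357.9, 284.2]), 0.85, array([ 0.6112, -0.2529])), (array([245.7, 328.5]), 0.82, array([ 0.3959, -0.3353])), (array([313.1, 330.9]), 0.79, array([ 0.517 , -0.3483]))]
   tri [ 0.6074 -0.2655  0.037 ] 0.00240328116672384
almonds_mid top [(array([366.1, 225.8]), 0.72, array([ 0.4657, -0.2205]))]
almonds_mid side [(array([287.2, 274.9]), 0.68, array([ 0.4705, -0.2194]))]
   tri [ 0.4681 -0.22    0.0204] 0.004861626350123959
garlic_mid top [(array([333.6, 147.9]), 0.57, array([ 0.6945, -0.1359])), (array([273.1, 202.7]), 0.51, array([0.5375, 0.0402]))]
garlic_mid side [(array([390.4, 231.6]), 0.63, array([ 0.7037, -0.1202]))]
   tri [ 0.6946 -0.1354  0.0427] 0.008842037134918445
1.0
```

View pics/c1.png

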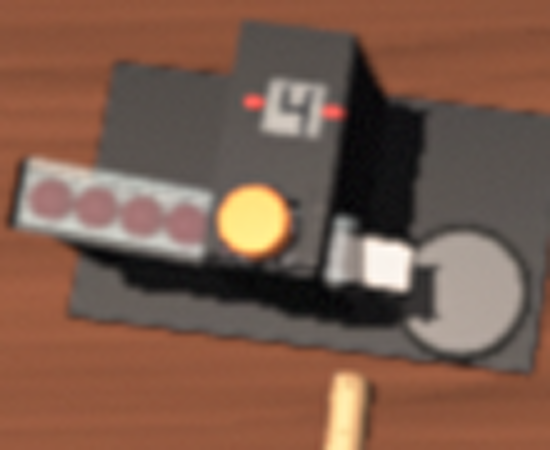

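View pics/c2.png

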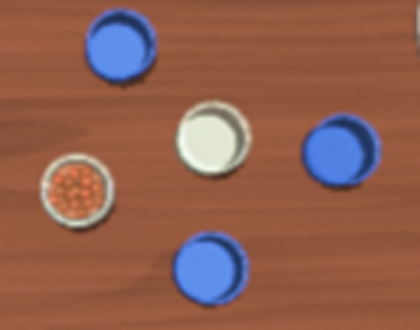

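The counter appears to show 4. The clear ramekin is at (411,207). Next I'll enlarge the dispenser in both views to fit its pose precisely.

```bash
python3 - <<'E'
import cv2
t=cv2.imread("pics/top0.png");s=cv2.imread("pics/side0.png")
f=lambda i:cv2.resize(i,None,fx=6,fy=6,interpolation=cv2.INTER_CUBIC)
cv2.imwrite("pics/d1.png",f(t[145:230,185:315]))
cv2.imwrite("pics/d2.png",f(s[122:222,285:370]))
cv2.imwrite("pics/d3.png",cv2.resize(t[158:180,232:264],None,fx=20,fy=20,interpolation=cv2.INTER_CUBIC))
E
```

```text
(no output)
```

View pics/d1.png

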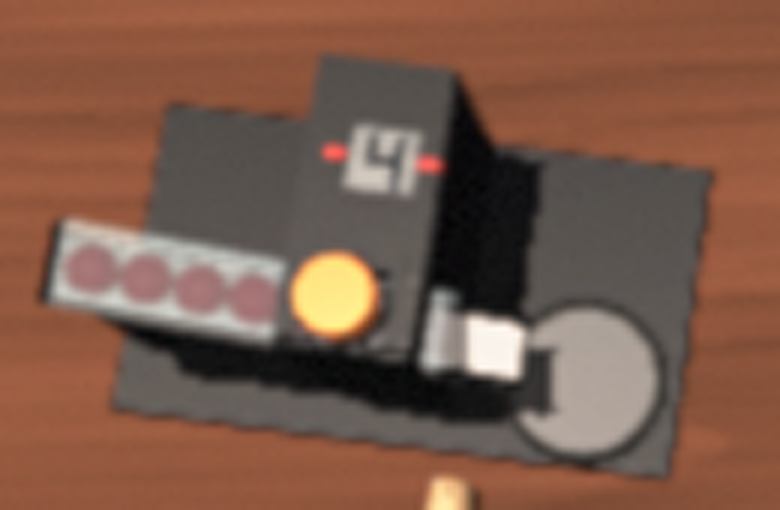

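View pics/d2.png

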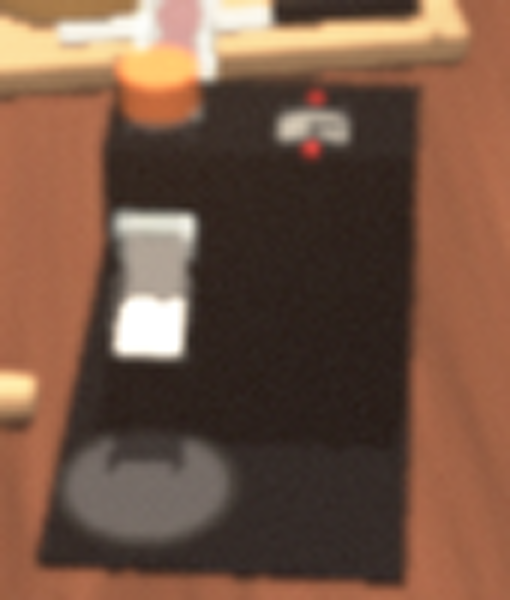

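View pics/d3.png

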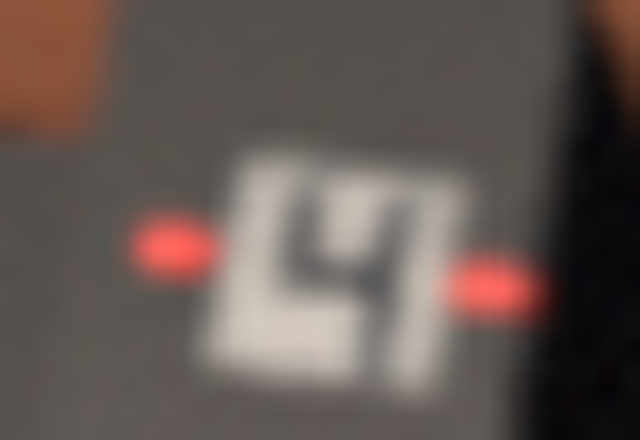

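The window shows a 4 (top px ~(248,169)), so two presses are needed. Now I'll fit the dispenser pose from the hand-picked corners.

```bash
python3 - <<'E'
from h import *
from scipy.optimize import least_squares
np.set_printoptions(precision=4,suppress=True)
T=[((112,104,6),(172,103)),((-42,104,6),(113,410)),((-42,-166,6),(668,477)),((112,-166,6),(713,170)),((0,-119,8),(588,380)),((109,0,138),(320,55)),((109,-60,138),(457,73)),((0,-95,62),(523,351))]
S=[((-42,-166,6),(40,565)),((112,-166,6),(405,580)),((0,-119,8),(148,488)),((109,0,138),(418,88)),((109,-60,138),(417,158)),((-22,-60,138),(105,150)),((0,-95,62),(150,357))]
c=lambda p,o:np.array([(p[0]+.5)/6-.5+o[0],(p[1]+.5)/6-.5+o[1]])
obs=[("top",np.array(l)/1e3,c(p,(185,145))) for l,p in T]+[("side",np.array(l)/1e3,c(p,(285,122))) for l,p in S]
def w(q,l): 
    C,s=np.cos(q[2]),np.sin(q[2]); return np.array([q[0]+C*l[0]-s*l[1],q[1]+s*l[0]+C*l[1],l[2]])
def fit(o): 
    f=lambda q:np.concatenate([proj(n,w(q,l))-p for n,l,p in o]); r=least_squares(f,[.54,.14,0],loss="soft_l1"); return r.x,f(r.x).reshape(-1,2)
for o in(obs,obs[:8],obs[8:]):
    q,r=fit(o);print(q,np.degrees(q[2]),"mat",w(q,np.array([0,-.119,.008])),"lip",w(q,np.array([0,-.095,.062])))
    print(r.round(1).tolist())
q,_=fit(obs);np.save("q.npy",q)
# button top
bt=c((335,292),(185,145)); bs=c((158,65),(285,122))
b1,b2=atz("top",bt,.16),atz("side",bs,.16);print("button",b1,b2,tri(bt,bs))
C,s=np.cos(q[2]),np.sin(q[2])
for b in(b1,b2,(b1+b2)/2): d=b[:2]-q[:2];print("local",C*d[0]+s*d[1],-s*d[0]+C*d[1])
# ramekin
for n in("top","side"):
    arm.get_image(n)
    for d in arm.trace("ramekin_mid",n):
        m=d["mask"];v,u=np.nonzero(m);print(n,d["conf"],np.round(d["position"],1),m.sum(),"bbox",u.min(),u.max(),v.min(),v.max())
        if n=="top": print(atz(n,[(u.min()+u.max())/2,(v.min()+v.max())/2],.03))
for z in(.041,.0): pass
print(arm.observe()["time_s"])
E
python3 - <<'E'
import cv2
t=cv2.imread("pics/top0.png");s=cv2.imread("pics/side0.png")
f=lambda i:cv2.resize(i,None,fx=10,fy=10,interpolation=cv2.INTER_CUBIC)
cv2.imwrite("pics/r.png",cv2.hconcat([f(t[185:230,392:432]),f(s[305:350,295:335])]))
E
```

```text
[ 0.5427  0.1344 -0.1475] -8.45084768225833 mat [0.5253 0.0167 0.008 ] lip [0.5288 0.0404 0.062 ]
[[-1.1, -0.1], [-0.4, 0.3], [0.6, 0.3], [0.1, -0.5], [-0.4, 0.0], [0.1, -0.3], [0.0, -0.7], [-0.2, 0.5], [-0.9, -0.3], [0.7, 0.1], [-0.1, 0.3], [0.5, -0.0], [0.4, 1.0], [-1.0, 0.6], [-0.1, -0.3]]
[ 0.5427  0.1341 -0.1495] -8.564944905512059 mat [0.525  0.0164 0.008 ] lip [0.5286 0.0401 0.062 ]
[[-0.9, -0.1], [-0.3, 0.2], [0.7, 0.5], [0.2, -0.3], [-0.3, 0.1], [0.3, -0.3], [0.2, -0.6], [-0.1, 0.6]]
[ 0.5422  0.1351 -0.1402] -8.031618577297587 mat [0.5256 0.0173 0.008 ] lip [0.529 0.041 0.062]
[[-0.6, -0.4], [0.9, -0.3], [0.0, 0.2], [0.3, -0.3], [0.4, 0.7], [-1.1, 0.5], [-0.1, -0.5]]
button [0.5394 0.1066 0.16  ] [0.5385 0.1097 0.16  ] (array([0.5387, 0.1061, 0.1621]), np.float64(0.0005635101412784907))
local 0.0008049633300230936 -0.02796312358689895
local -0.0005397440780587986 -0.025028346413576777
local 0.0001326096259821486 -0.02649573500023787
top 0.9 [410. 250.] 495 bbox 397 421 237 261
[ 0.3968 -0.3353  0.03  ]
top 0.88 [410.7 208.5] 448 bbox 398 422 194 217
[ 0.5188 -0.3462  0.03  ]
top 0.7 [451.9 208.5] 492 bbox 441 466 198 221
[ 0.504  -0.4684  0.03  ]
top 0.61 [379.7 174.4] 414 bbox 368 390 163 186
[ 0.6112 -0.2633  0.03  ]
side 0.88 [358.5 285.7] 1085 bbox 343 376 269 307
side 0.86 [307.3 387.3] 896 bbox 286 330 375 399
side 0.62 [246.2 327. ] 1333 bbox 227 264 306 350
side 0.57 [312.2 328.4] 1364 bbox 295 333 308 351
1.2
```

View pics/r.png

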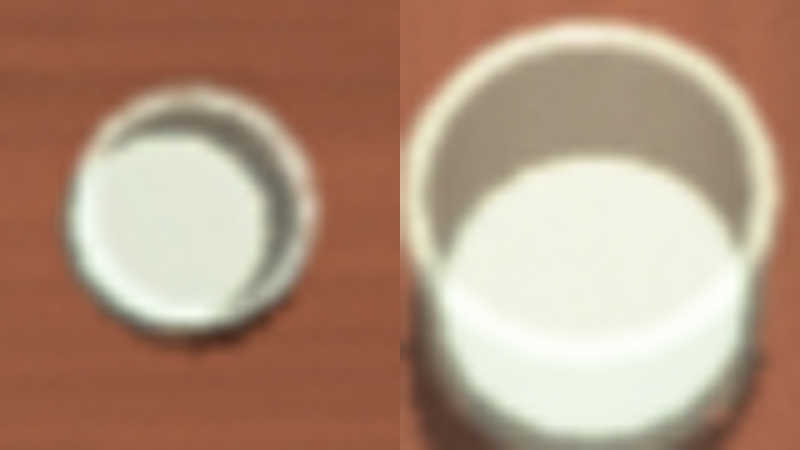

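```bash
python3 - <<'E'
from h import *
from scipy.optimize import least_squares
np.set_printoptions(precision=4,suppress=True)
a=np.array([411.55,205.15]);b=np.array([313.85,323.4])
print(atz("top",a,.041),atz("side",b,.041),tri(a,b))
t=cv2.imread("pics/top0.png");s=cv2.imread("pics/side0.png")
p=np.array([.5185,-.349])
th=np.linspace(0,2*np.pi,100)
out=[]
for im,n,(x0,y0) in((t,"top",(392,185)),(s,"side",(295,305))):
    z=cv2.resize(im[y0:y0+45,x0:x0+40],None,fx=10,fy=10,interpolation=cv2.INTER_CUBIC)
    for R,h,col in((.033,.041,(0,0,255)),(.031,0,(0,255,0))):
        pts=np.array([proj(n,[p[0]+R*np.cos(k),p[1]+R*np.sin(k),h]) for k in th])
        cv2.polylines(z,[np.int32((pts-[x0,y0]+.5)*10)],True,col,1)
    out.append(z)
cv2.imwrite("pics/r2.png",cv2.hconcat(out))
E
```

```text
[ 0.5178 -0.3482  0.041 ] [ 0.519 -0.346  0.041] (array([ 0.5182, -0.3476,  0.0432]), np.float64(0.0015454244403215974))
```

View pics/r2.png

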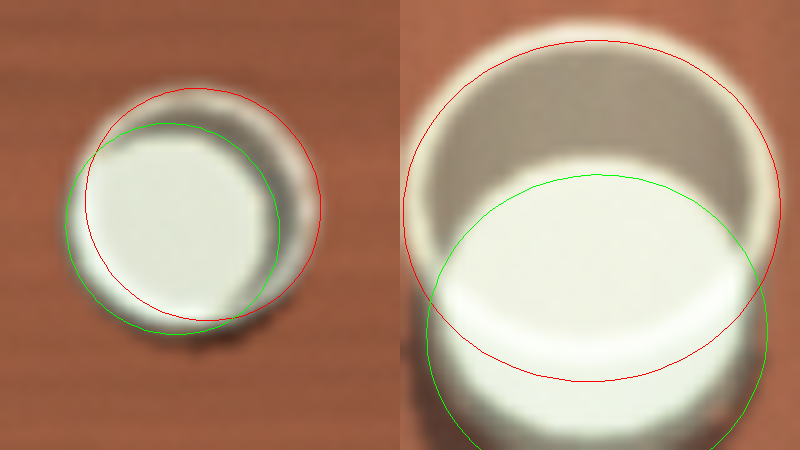

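```bash
cat > plan.py <<'E'
from h import *
from scipy.spatial.transform import Rotation as Rn
np.set_printoptions(precision=4,suppress=True)
def state():
    o=arm.observe();q=o["orientation"];R=Rn.from_quat([q[1],q[2],q[3],q[0]])
    return o,R
def yaw(R): y=R.as_matrix()[:,1]; return np.degrees(np.arctan2(y[1],y[0]))
def rel(*pts,start=None):
    """world targets (x,y,z,[yaw of tool y deg]) -> tool shift and turn"""
    o,R=state();p=o["tcp_pos"] if start is None else np.array(start)
    print("t",o["time_s"],"tcp",o["tcp_pos"],"yaw",yaw(R),"z",R.as_matrix()[:,2],"F",o["force"],"gap",o["finger_gap"],"j",o["joints"])
    for w in pts:
        d=R.as_matrix().T@(np.array(w[:3])-p)
        y=np.radians(w[3]) if len(w)>3 else np.radians(yaw(R))
        M=np.array([[np.sin(y),np.cos(y),0],[-np.cos(y),np.sin(y),0],[0,0,-1]]).T
        M=np.c_[[np.sin(y),-np.cos(y),0],[np.cos(y),np.sin(y),0],[0,0,-1]]
        M[:,0]=np.cross(M[:,1],M[:,2])
        print("shift",d,"turn",np.degrees((R.inv()*Rn.from_matrix(M)).as_rotvec()))
E
python3 - <<'E'
from plan import *
P=[(0.159,.526,.28,73.2),(.40,.12,.30,0.0),(.518,-.3465,.20,-8.45)]
rel(*P,start=[.159,.526,.206])
print(atz("top",(155,298),0),atz("side",(231,140),0))
E
```

```text
t 1.2 tcp [0.1593 0.5264 0.2055] yaw 73.16882544976527 z [ 0.0001  0.0001 -1.    ] F [ 0.1793  0.5965 -0.9808] gap 0.09424897092355884 j [ 1.1739  0.0872  1.3707 -0.      1.6836 -0.1031]
shift [-0.     0.    -0.074] turn [ 0.0051  0.0021 -0.0312]
shift [-0.3482 -0.3188 -0.094 ] turn [ 0.0058 -0.0015 73.1688]
shift [-0.5963 -0.7312  0.006 ] turn [ 0.0057 -0.0019 81.6188]
[0.2835 0.3708 0.    ] [0.2838 0.3642 0.    ]
```

Emit:
{"name": "drive_tool", "arguments": {
  "xyz": [
    [0,0,-0.06],
    [-0.045,-0.04,-0.09],
    [-0.09,-0.08,-0.1],
    [-0.135,-0.125,-0.1],
    [-0.18,-0.165,-0.1],
    [-0.23,-0.21,-0.1],
    [-0.275,-0.25,-0.1],
    [-0.32,-0.29,-0.1]
  ],
  "turn": [
    [0,0,0],
    [0,0,10],
    [0,0,20],
    [0,0,30],
    [0,0,40],
    [0,0,50],
    [0,0,60],
    [0,0,70]
  ],
  "jaw": 0.094
}}

```text
time_s: 2.2
tcp_pos: [0.3811, 0.1562, 0.3058]
orientation: [0.0, 0.689, 0.724, 0.001]
force: [1.2, 1.6, -0.4]
finger_gap: 0.0942
```

```bash
python3 - <<'E'
from plan import *
rel((.518,-.3465,.18,-8.45),(.518,-.3465,.10,-8.45))
E
```

```text
t 2.2 tcp [0.3811 0.1562 0.3058] yaw 2.849359665762371 z [ 0.0013  0.0006 -1.    ] F [ 1.197   1.6189 -0.4436] gap 0.09420083480094761 j [ 0.2508 -0.2203  1.4631  0.0002  1.8974  0.2012]
shift [-0.5089  0.1115  0.1257] turn [ 0.0754 -0.0368 11.2994]
shift [-0.5089  0.1114  0.2057] turn [ 0.0754 -0.0368 11.2994]
```

Emit:
{"name": "drive_tool", "arguments": {
  "xyz": [
    [-0.06,0.013,0],
    [-0.12,0.026,0],
    [-0.18,0.039,0.01],
    [-0.24,0.052,0.03],
    [-0.3,0.065,0.05],
    [-0.36,0.078,0.07],
    [-0.42,0.092,0.09],
    [-0.475,0.104,0.11]
  ],
  "turn": [
    [0,0,2],
    [0,0,4],
    [0,0,6],
    [0,0,8],
    [0,0,10],
    [0,0,11.3],
    [0,0,11.3],
    [0,0,11.3]
  ]
}}

```text
time_s: 3.2
tcp_pos: [0.5095, -0.3074, 0.1969]
orientation: [0.0, 0.756, 0.655, 0.0]
force: [0.6, 0.7, 0.2]
finger_gap: 0.0941
```

```bash
python3 - <<'E'
from plan import *
rel((.518,-.3465,.18,-8.45),(.518,-.3465,.10,-8.45),(.518,-.3465,.005,-8.45))
E
```

```text
t 3.2 tcp [ 0.5095 -0.3074  0.1969] yaw -8.150565756448515 z [ 0.0009 -0.0002 -1.    ] F [0.6102 0.7018 0.1829] gap 0.09405853214747352 j [-0.6384  0.189   1.2734  0.0004  1.6783 -0.4961]
shift [-0.0375  0.0139  0.017 ] turn [0.0535 0.0032 0.2994]
shift [-0.0375  0.0138  0.097 ] turn [0.0535 0.0032 0.2994]
shift [-0.0375  0.0137  0.192 ] turn [0.0535 0.0032 0.2994]
```

Emit:
{"name": "drive_tool", "arguments": {
  "xyz": [
    [-0.02,0.007,0],
    [-0.038,0.014,0.02],
    [-0.038,0.014,0.06],
    [-0.038,0.014,0.1],
    [-0.038,0.014,0.125],
    [-0.038,0.014,0.138],
    [-0.038,0.014,0.138],
    [-0.038,0.014,0.138]
  ],
  "turn": [
    [0,0,0.3],
    [0,0,0.3],
    [0,0,0.3],
    [0,0,0.3],
    [0,0,0.3],
    [0,0,0.3],
    [0,0,0.3],
    [0,0,0.3]
  ]
}}

```text
time_s: 4.2
tcp_pos: [0.5185, -0.3454, 0.0609]
orientation: [0.001, 0.757, 0.653, 0.0]
force: [-0.9, -1.0, 0.7]
finger_gap: 0.094
```

```bash
python3 - <<'E'
from plan import *
rel((.518,-.3465,.005,-8.45))
s=arm.get_image("side")[:,:,::-1].copy();t=arm.get_image("top")[:,:,::-1].copy()
x=cv2.resize(s[230:380,230:400],None,fx=4,fy=4,interpolation=cv2.INTER_CUBIC)
cv2.imwrite("pics/g1.png",x)
E
```

```text
t 4.2 tcp [ 0.5185 -0.3454  0.0609] yaw -8.414948785093154 z [ 0.0022 -0.0017 -1.    ] F [-0.8864 -0.9825  0.6935] gap 0.09396767347721134 j [-0.6787  0.3128  1.3955  0.0001  1.4305 -0.5319]
shift [-0.0011 -0.0005  0.0559] turn [0.1414 0.0764 0.035 ]
```

View pics/g1.png

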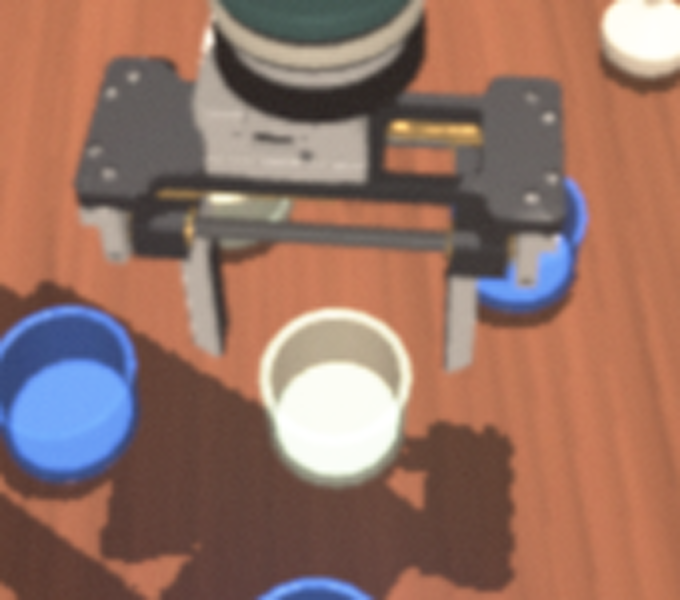

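The side view shows the fingertips at crop (217,352) and (457,368), straddling the clear ramekin centred at (336,372) with equal gaps. I'll lower and grip.

Emit:
{"name": "drive_tool", "arguments": {
  "xyz": [
    [-0.001,0,0.02],
    [-0.001,0,0.04],
    [-0.001,0,0.05],
    [-0.001,0,0.056],
    [-0.001,0,0.056],
    [-0.001,0,0.056],
    [-0.001,0,0.056],
    [-0.001,0,0.056]
  ],
  "turn": [
    [0,0,0],
    [0,0,0],
    [0,0,0],
    [0,0,0],
    [0,0,0],
    [0,0,0],
    [0,0,0],
    [0,0,0]
  ]
}}

```text
time_s: 5.3
tcp_pos: [0.5177, -0.3461, 0.0039]
orientation: [0.0, 0.757, 0.653, 0.0]
force: [0.7, -0.7, 0.9]
finger_gap: 0.094
```

Emit:
{"name": "drive_tool", "arguments": {
  "xyz": [
    [0,0,0],
    [0,0,0],
    [0,0,0],
    [0,0,0],
    [0,0,0],
    [0,0,0],
    [0,0,0],
    [0,0,0]
  ],
  "turn": [
    [0,0,0],
    [0,0,0],
    [0,0,0],
    [0,0,0],
    [0,0,0],
    [0,0,0],
    [0,0,0],
    [0,0,0]
  ],
  "jaw": 0.055,
  "force": 15
}}

```text
time_s: 6.3
tcp_pos: [0.5176, -0.3459, 0.0033]
orientation: [0.0, 0.757, 0.653, 0.0]
force: [0.6, -0.3, -0.2]
finger_gap: 0.0648
```

```bash
python3 - <<'E'
from plan import *
rel((.518,-.3465,.09,-8.45),(.509,-.093,.09,-8.45))
E
```

```text
t 6.3 tcp [ 0.5176 -0.3459  0.0033] yaw -8.433399615089474 z [ 0.0002  0.0001 -1.    ] F [ 0.5766 -0.2684 -0.1943] gap 0.0648327959013863 j [-0.6803  0.3625  1.4522  0.0002  1.3267 -0.5332]
shift [-0.0005  0.0005 -0.0867] turn [ 0.0133 -0.0064  0.0166]
shift [ 0.2489 -0.0456 -0.0866] turn [ 0.0133 -0.0064  0.0166]
```

Emit:
{"name": "drive_tool", "arguments": {
  "xyz": [
    [0,0,-0.025],
    [0,0,-0.06],
    [0.02,-0.004,-0.087],
    [0.06,-0.011,-0.087],
    [0.105,-0.019,-0.087],
    [0.15,-0.027,-0.087],
    [0.2,-0.037,-0.087],
    [0.249,-0.046,-0.087]
  ],
  "turn": [
    [0,0,0],
    [0,0,0],
    [0,0,0],
    [0,0,0],
    [0,0,0],
    [0,0,0],
    [0,0,0],
    [0,0,0]
  ]
}}

```text
time_s: 7.3
tcp_pos: [0.5076, -0.0913, 0.0899]
orientation: [-0.0, 0.757, 0.653, -0.0]
force: [0.9, 0.1, -1.0]
finger_gap: 0.0652
```

```bash
python3 - <<'E'
from plan import *
rel((.509,-.093,.0143,-8.45),(.5253,.0167,.0143,-8.45),(.5253,.0167,.0113,-8.45))
s=arm.get_image("side")[:,:,::-1].copy();
x=cv2.resize(s[110:320,230:400],None,fx=3.5,fy=3.5,interpolation=cv2.INTER_CUBIC)[:600]
cv2.imwrite("pics/g2.png",x)
E
```

```text
t 7.3 tcp [ 0.5076 -0.0913  0.0899] yaw -8.455720335271439 z [-0.0011  0.0003 -1.    ] F [ 0.8728  0.0696 -0.9539] gap 0.06521830582890811 j [-0.2879  0.0647  1.6268 -0.      1.4513 -0.1403]
shift [-0.0015  0.0017  0.0756] turn [-0.0646 -0.0091 -0.0057]
shift [0.1094 0.0017 0.0756] turn [-0.0646 -0.0091 -0.0057]
shift [0.1094 0.0017 0.0786] turn [-0.0646 -0.0091 -0.0057]
```

View pics/g2.png

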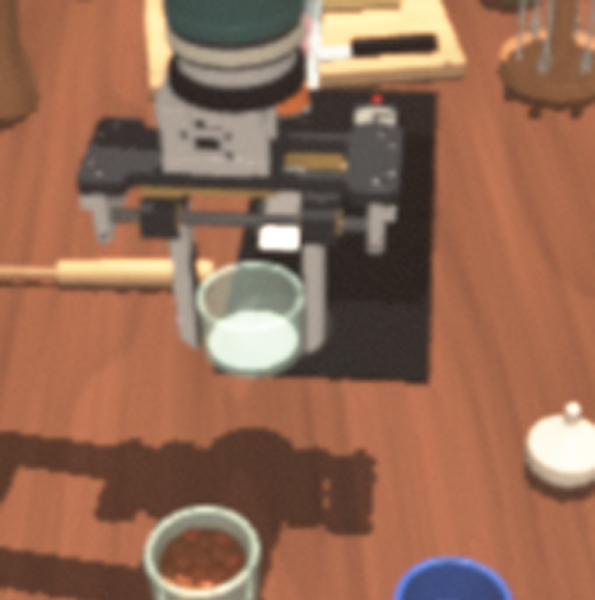

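```bash
python3 - <<'E'
from plan import *
z=.1276; c=(.5076,-.0913)
s=cv2.imread("pics/g2.png")
th=np.linspace(0,2*np.pi,100)
for dy,col in((0,(0,0,255)),(.004,(0,255,0))):
    for R,h in((.033,z),(.031,z-.041)):
        pts=np.array([proj("side",[c[0]+R*np.cos(k),c[1]+dy+R*np.sin(k),h]) for k in th])
        cv2.polylines(s,[np.int32((pts-[230,110]+.5)*3.5)],True,col,1)
cv2.imwrite("pics/g3.png",cv2.resize(s[230:400,150:350],None,fx=3,fy=3))
E
```

```text
(no output)
```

View pics/g3.png

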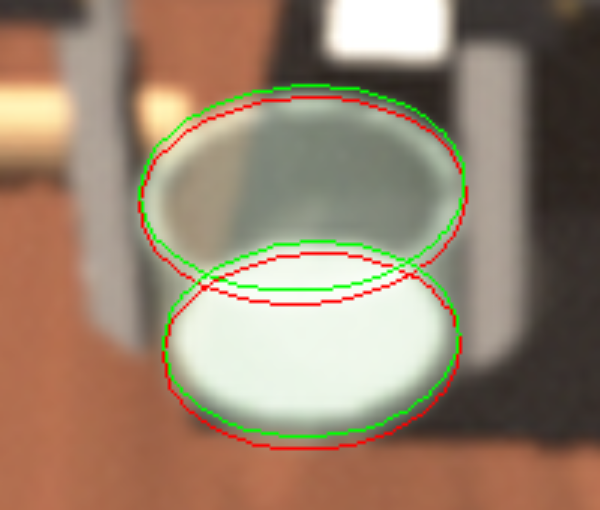

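Emit:
{"name": "drive_tool", "arguments": {
  "xyz": [
    [0,0.0015,0.03],
    [0,0.0015,0.06],
    [0,0.0015,0.0755],
    [0.025,0.0015,0.0755],
    [0.055,0.0015,0.0755],
    [0.085,0.0015,0.0755],
    [0.1,0.0015,0.0755],
    [0.1075,0.0015,0.0755]
  ],
  "turn": [
    [0,0,0],
    [0,0,0],
    [0,0,0],
    [0,0,0],
    [0,0,0],
    [0,0,0],
    [0,0,0],
    [0,0,0]
  ]
}}

```text
time_s: 8.35
tcp_pos: [0.5259, 0.0135, 0.015]
orientation: [0.0, 0.757, 0.653, -0.0]
force: [0.5, -0.1, -1.6]
finger_gap: 0.0651
```

```bash
python3 - <<'E'
from plan import *
rel((.5253,.015,.0113,-8.45))
s=arm.get_image("side")[:,:,::-1].copy();
cv2.imwrite("pics/g4.png",cv2.resize(s[130:240,270:370],None,fx=5.4,fy=5.4,interpolation=cv2.INTER_CUBIC))
E
```

```text
t 8.35 tcp [0.5259 0.0135 0.015 ] yaw -8.39503616427218 z [ 0.0001 -0.0005 -1.    ] F [ 0.4539 -0.0721 -1.5599] gap 0.0650738554469208 j [-0.0819  0.1528  1.6888 -0.0005  1.2998  0.0647]
shift [ 0.0014 -0.0008  0.0037] turn [0.0121 0.0251 0.055 ]
```

View pics/g4.png

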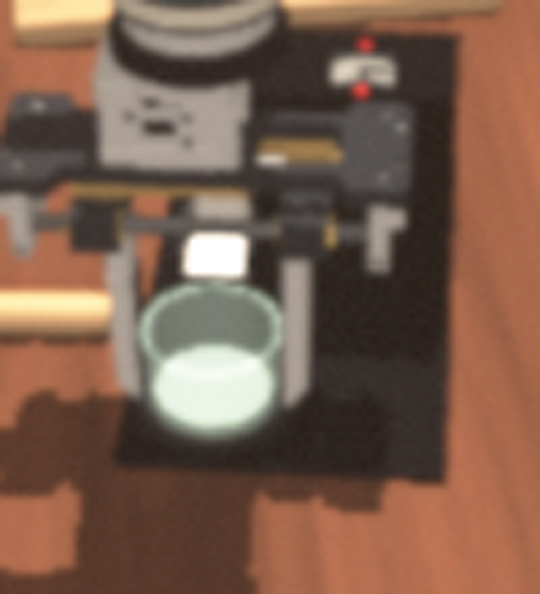

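The ramekin sits under and in front of the lip, with its rim centre at crop (211,330) and the lip at (216,278). I'll set it down and release.

Emit:
{"name": "drive_tool", "arguments": {
  "xyz": [
    [0.0015,0,0],
    [0.0015,0,0.002],
    [0.0015,0,0.0035],
    [0.0015,0,0.004],
    [0.0015,0,0.004],
    [0.0015,0,0.004],
    [0.0015,0,0.004],
    [0.0015,0,0.004]
  ],
  "turn": [
    [0,0,0],
    [0,0,0],
    [0,0,0],
    [0,0,0],
    [0,0,0],
    [0,0,0],
    [0,0,0],
    [0,0,0]
  ]
}}

```text
time_s: 9.4
tcp_pos: [0.5261, 0.0152, 0.0115]
orientation: [-0.0, 0.757, 0.653, 0.0]
force: [-2.7, 3.7, 5.8]
finger_gap: 0.0648
```

Emit:
{"name": "drive_tool", "arguments": {
  "xyz": [
    [0,0,0],
    [0,0,0],
    [0,0,0],
    [0,0,0],
    [0,0,0],
    [0,0,0],
    [0,0,0],
    [0,0,0]
  ],
  "turn": [
    [0,0,0],
    [0,0,0],
    [0,0,0],
    [0,0,0],
    [0,0,0],
    [0,0,0],
    [0,0,0],
    [0,0,0]
  ],
  "jaw": 0.094
}}

```text
time_s: 10.4
tcp_pos: [0.526, 0.0147, 0.0109]
orientation: [0.0, 0.757, 0.653, 0.0]
force: [0.2, 0.5, 0.1]
finger_gap: 0.0941
```

```bash
python3 - <<'E'
from plan import *
rel((.5253,.015,.10,-8.45))
E
```

```text
t 10.4 tcp [0.526  0.0147 0.0109] yaw -8.431062065562434 z [ 0.0001  0.     -1.    ] F [0.2102 0.453  0.1083] gap 0.09405621240967066 j [-0.0798  0.1574  1.6925  0.0001  1.2916  0.0673]
shift [ 0.0002 -0.0007 -0.0891] turn [ 0.0031 -0.0032  0.0189]
```

Emit:
{"name": "drive_tool", "arguments": {
  "xyz": [
    [0,-0.0005,-0.04],
    [0,-0.0005,-0.09],
    [0,-0.0005,-0.14],
    [0,-0.0005,-0.19],
    [-0.04,-0.0005,-0.21],
    [-0.09,-0.0005,-0.21],
    [-0.13,-0.0005,-0.21],
    [-0.13,-0.0005,-0.21]
  ],
  "turn": [
    [0,0,0],
    [0,0,0],
    [0,0,0],
    [0,0,0],
    [0,0,0],
    [0,0,0],
    [0,0,0],
    [0,0,0]
  ]
}}

```text
time_s: 11.4
tcp_pos: [0.506, -0.1159, 0.2208]
orientation: [0.0, 0.759, 0.652, -0.0]
force: [0.1, -0.3, -0.3]
finger_gap: 0.0938
```

```bash
python3 - <<'E'
from plan import *
rel((.539,.108,.23),(.539,.108,.18))
s=arm.get_image("side")[:,:,::-1].copy();t=arm.get_image("top")[:,:,::-1].copy()
cv2.imwrite("pics/p1.png",cv2.resize(s[110:260,250:400],None,fx=4,fy=4,interpolation=cv2.INTER_CUBIC))
cv2.imwrite("pics/p2.png",cv2.resize(t[145:245,185:315],None,fx=6,fy=6,interpolation=cv2.INTER_CUBIC))
E
```

```text
t 11.4 tcp [ 0.506  -0.1159  0.2208] yaw -8.671035254392631 z [-0.0001 -0.0002 -1.    ] F [ 0.0745 -0.3018 -0.2717] gap 0.0938255001819832 j [-0.3343  0.0157  1.4154 -0.0002  1.7105 -0.183 ]
shift [ 0.2263 -0.0011 -0.0093] turn [-0.0055  0.0123  0.    ]
shift [ 0.2264 -0.0011  0.0407] turn [-0.0055  0.0123  0.    ]
```

View pics/p1.png

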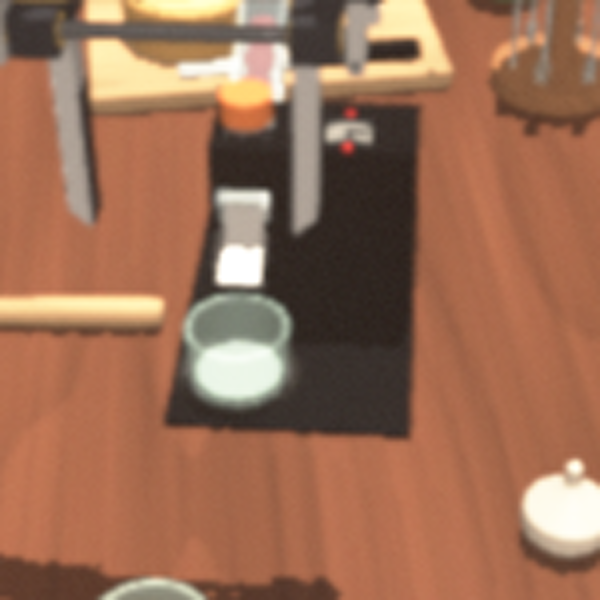

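View pics/p2.png

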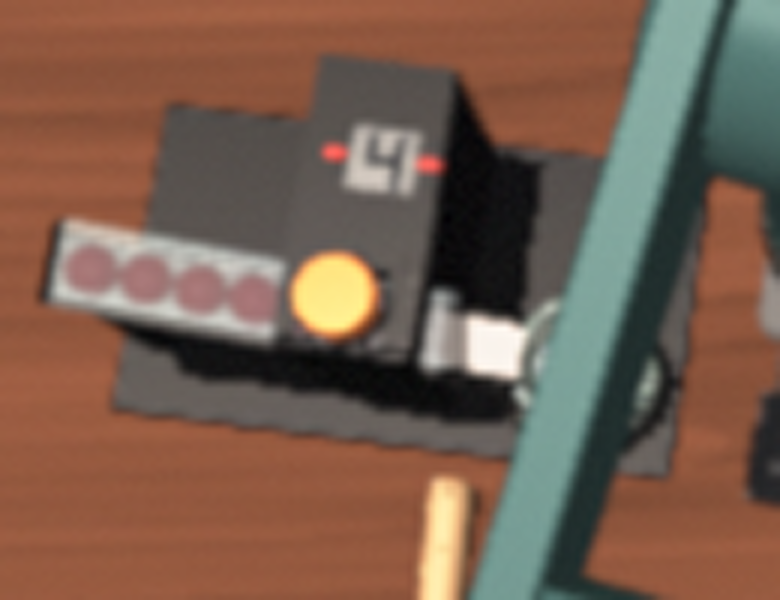

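The ramekin stands on the mat and the counter still shows 4. I'll check its centring with an overlay.

```bash
python3 - <<'E'
from plan import *
th=np.linspace(0,2*np.pi,100);out=[]
c=np.array([.5253,.0167])
for n,f,k,(x0,y0),(a,b,w,h) in(("top","p2",6,(185,145),(480,270,220,220)),("side","p1",4,(250,110),(150,270,180,180))):
    im=cv2.imread(f"pics/{f}.png")
    for R,z,col in((.033,.049,(0,0,255)),(.031,.008,(0,255,0)),(.04,.008,(255,255,0))):
        pts=np.array([proj(n,[c[0]+R*np.cos(t),c[1]+R*np.sin(t),z]) for t in th])
        cv2.polylines(im,[np.int32((pts-[x0,y0]+.5)*k)],True,col,1)
    out.append(cv2.resize(im[b:b+h,a:a+w],(400,400)))
cv2.imwrite("pics/p3.png",cv2.hconcat(out))
E
```

```text
(no output)
```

View pics/p3.png

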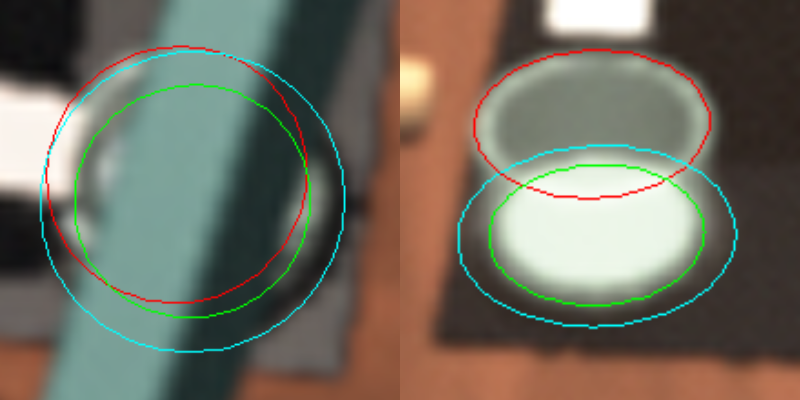

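The ramekin is centred within 1–2 mm. Next I'll move over the button with the jaws shut.

Emit:
{"name": "drive_tool", "arguments": {
  "xyz": [
    [0.03,0,-0.02],
    [0.08,0,-0.02],
    [0.13,0,-0.02],
    [0.18,0,-0.02],
    [0.21,0,-0.02],
    [0.226,-0.001,-0.01],
    [0.226,-0.001,0.01],
    [0.226,-0.001,0.02]
  ],
  "turn": [
    [0,0,0],
    [0,0,0],
    [0,0,0],
    [0,0,0],
    [0,0,0],
    [0,0,0],
    [0,0,0],
    [0,0,0]
  ],
  "jaw": 0
}}

```text
time_s: 12.5
tcp_pos: [0.5376, 0.1103, 0.1989]
orientation: [-0.001, 0.757, 0.654, -0.001]
force: [-0.1, 0.5, 0.6]
finger_gap: 0.017
```

```bash
python3 - <<'E'
from plan import *
rel((.539,.108,.165),(.539,.108,.142))
s=arm.get_image("side")[:,:,::-1].copy();t=arm.get_image("top")[:,:,::-1].copy()
cv2.imwrite("pics/b1.png",cv2.hconcat([cv2.resize(s[70:220,260:360],(400,600),interpolation=cv2.INTER_CUBIC),cv2.resize(t[130:280,190:290],(400,600),interpolation=cv2.INTER_CUBIC)]))
E
```

```text
t 12.5 tcp [0.5376 0.1103 0.1989] yaw -8.386367832377585 z [-0.0028 -0.0004 -1.    ] F [-0.1294  0.5418  0.5923] gap 0.01702355257066286 j [ 0.0991  0.0881  1.3828 -0.0001  1.6735  0.2454]
shift [-0.002   0.0018  0.0339] turn [-0.1571  0.0463  0.0001]
shift [-0.002   0.0019  0.0569] turn [-0.1571  0.0463  0.0001]
```

View pics/b1.png

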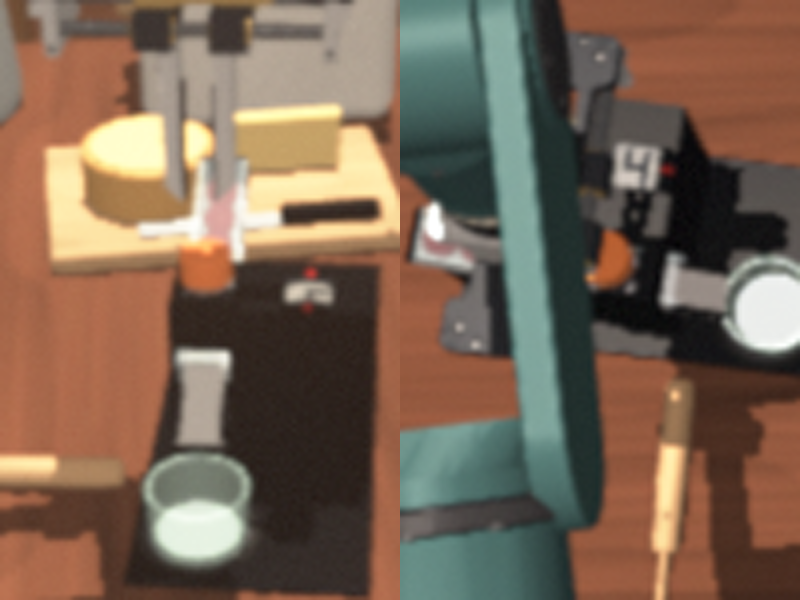

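```bash
python3 - <<'E'
from plan import *
t=arm.get_image("top")[:,:,::-1].copy()
cv2.imwrite("pics/w1.png",cv2.resize(t[158:182,232:264],None,fx=18,fy=18,interpolation=cv2.INTER_CUBIC))
E
```

```text
(no output)
```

View pics/w1.png

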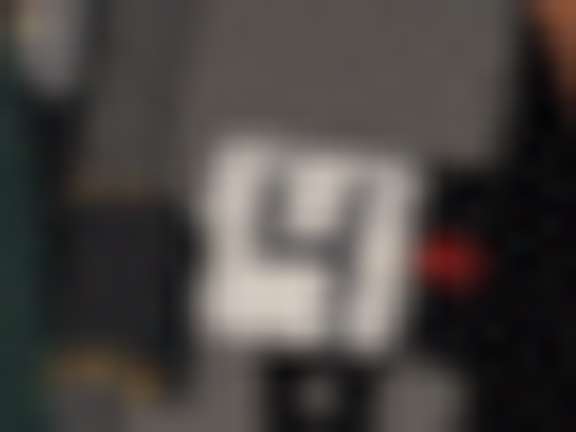

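The counter still reads 4. I'll centre and descend to just above the button.

Emit:
{"name": "drive_tool", "arguments": {
  "xyz": [
    [-0.002,0.002,0.01],
    [-0.002,0.002,0.02],
    [-0.002,0.002,0.03],
    [-0.002,0.002,0.033],
    [-0.002,0.002,0.033],
    [-0.002,0.002,0.033],
    [-0.002,0.002,0.033],
    [-0.002,0.002,0.033]
  ],
  "turn": [
    [0,0,0],
    [0,0,0],
    [0,0,0],
    [0,0,0],
    [0,0,0],
    [0,0,0],
    [0,0,0],
    [0,0,0]
  ]
}}

```text
time_s: 13.65
tcp_pos: [0.5404, 0.1077, 0.1682]
orientation: [0.0, 0.757, 0.653, 0.0]
force: [0.1, 0.8, 0.5]
finger_gap: 0.0007
```

```bash
python3 - <<'E'
from plan import *
rel((.539,.108,.1415))
s=arm.get_image("side")[:,:,::-1].copy()
cv2.imwrite("pics/b2.png",cv2.resize(s[100:160,280:360],None,fx=8,fy=8,interpolation=cv2.INTER_CUBIC))
E
```

```text
t 13.65 tcp [0.5404 0.1077 0.1682] yaw -8.429690639944472 z [ 0.0006  0.0001 -1.    ] F [0.0683 0.7813 0.4598] gap 0.0007466538506984103 j [0.0937 0.0991 1.4315 0.0001 1.6103 0.2408]
shift [ 0.0001 -0.0014  0.0267] turn [ 0.0346 -0.0134  0.    ]
```

View pics/b2.png

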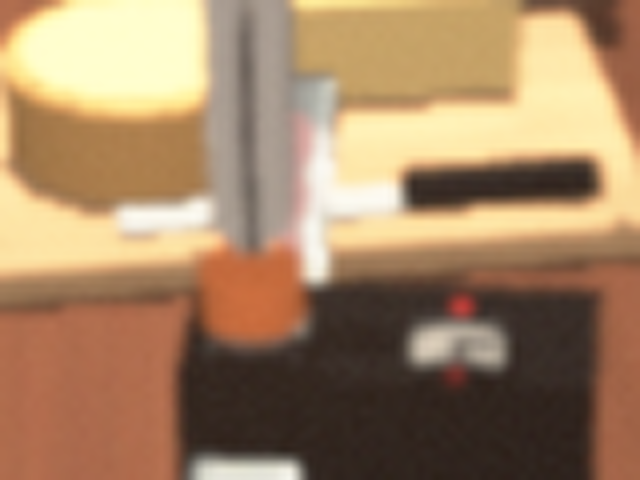

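The shut fingers are centred over the button at crop (252,250). First press: down and hold, then check.

Emit:
{"name": "drive_tool", "arguments": {
  "xyz": [
    [0,-0.001,0.006],
    [0,-0.001,0.011],
    [0,-0.001,0.016],
    [0,-0.001,0.021],
    [0,-0.001,0.025],
    [0,-0.001,0.027],
    [0,-0.001,0.0275],
    [0,-0.001,0.0275]
  ],
  "turn": [
    [0,0,0],
    [0,0,0],
    [0,0,0],
    [0,0,0],
    [0,0,0],
    [0,0,0],
    [0,0,0],
    [0,0,0]
  ]
}}

```text
time_s: 14.7
tcp_pos: [0.5394, 0.1078, 0.1422]
orientation: [0.0, 0.757, 0.653, 0.001]
force: [-3.0, 0.3, 9.6]
finger_gap: 0.0003
```

```bash
python3 - <<'E'
from plan import *
rel((.539,.108,.1415))
t=arm.get_image("top")[:,:,::-1].copy()
cv2.imwrite("pics/w2.png",cv2.resize(t[155:220,232:300],None,fx=9,fy=9,interpolation=cv2.INTER_CUBIC))
E
```

```text
t 14.7 tcp [0.5394 0.1078 0.1422] yaw -8.431947392609759 z [ 0.0014  0.0001 -1.    ] F [-2.9781  0.2561  9.5642] gap 0.00027863874126133443 j [0.0941 0.1071 1.4748 0.     1.5583 0.2413]
shift [ 0.0002 -0.0004  0.0007] turn [ 0.0792 -0.0203  0.    ]
```

View pics/w2.png

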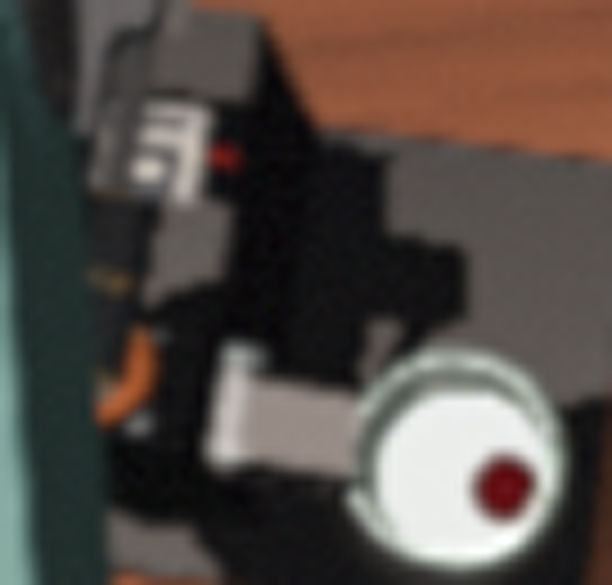

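The first bonbon is in the ramekin (crop (503,487)), the window shows 5 and the button is on its stop (9.6 N). I'll release fully before the second press.

Emit:
{"name": "drive_tool", "arguments": {
  "xyz": [
    [0,0,-0.006],
    [0,0,-0.012],
    [0,0,-0.018],
    [0,0,-0.024],
    [0,0,-0.027],
    [0,0,-0.027],
    [0,0,-0.027],
    [0,0,-0.027]
  ],
  "turn": [
    [0,0,0],
    [0,0,0],
    [0,0,0],
    [0,0,0],
    [0,0,0],
    [0,0,0],
    [0,0,0],
    [0,0,0]
  ]
}}

```text
time_s: 15.75
tcp_pos: [0.5391, 0.1077, 0.167]
orientation: [-0.0, 0.757, 0.653, -0.0]
force: [-0.0, 1.0, 0.4]
finger_gap: 0.0005
```

```bash
python3 - <<'E'
from plan import *
rel((.539,.108,.1415))
t=arm.get_image("top")[:,:,::-1].copy()
cv2.imwrite("pics/w3.png",cv2.resize(t[155:220,232:300],None,fx=9,fy=9,interpolation=cv2.INTER_CUBIC))
E
```

```text
t 15.75 tcp [0.5391 0.1077 0.167 ] yaw -8.434333017029237 z [-0.0006 -0.     -1.    ] F [-0.0468  0.9844  0.442 ] gap 0.0004826163432410901 j [0.0941 0.0977 1.4354 0.     1.6091 0.2413]
shift [ 0.0003 -0.0001  0.0255] turn [-0.0359  0.0073  0.    ]
```

View pics/w3.png

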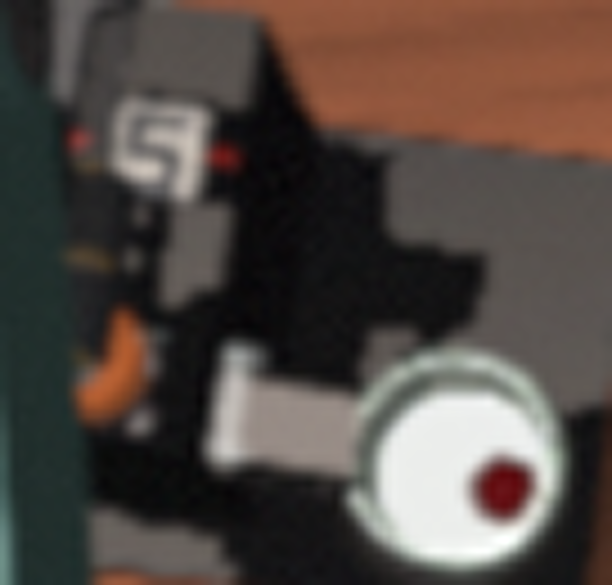

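The counter shows 5 with one bonbon in the ramekin. Second press.

Emit:
{"name": "drive_tool", "arguments": {
  "xyz": [
    [0,0,0.006],
    [0,0,0.011],
    [0,0,0.016],
    [0,0,0.021],
    [0,0,0.025],
    [0,0,0.027],
    [0,0,0.027],
    [0,0,0.027]
  ],
  "turn": [
    [0,0,0],
    [0,0,0],
    [0,0,0],
    [0,0,0],
    [0,0,0],
    [0,0,0],
    [0,0,0],
    [0,0,0]
  ]
}}

```text
time_s: 16.8
tcp_pos: [0.5395, 0.1078, 0.1422]
orientation: [0.001, 0.757, 0.653, 0.001]
force: [-2.2, -0.4, 8.8]
finger_gap: 0.0006
```

```bash
python3 - <<'E'
from plan import *
rel((.539,.108,.1415))
t=arm.get_image("top")[:,:,::-1].copy()
cv2.imwrite("pics/w4.png",cv2.resize(t[155:220,232:300],None,fx=9,fy=9,interpolation=cv2.INTER_CUBIC))
E
```

```text
t 16.8 tcp [0.5395 0.1078 0.1422] yaw -8.430656089534287 z [ 0.0018  0.0001 -1.    ] F [-2.1975 -0.3789  8.7772] gap 0.0005984070938967267 j [ 0.0941  0.107   1.4748 -0.      1.558   0.2413]
shift [ 0.0002 -0.0006  0.0007] turn [ 0.1022 -0.023   0.    ]
```

View pics/w4.png

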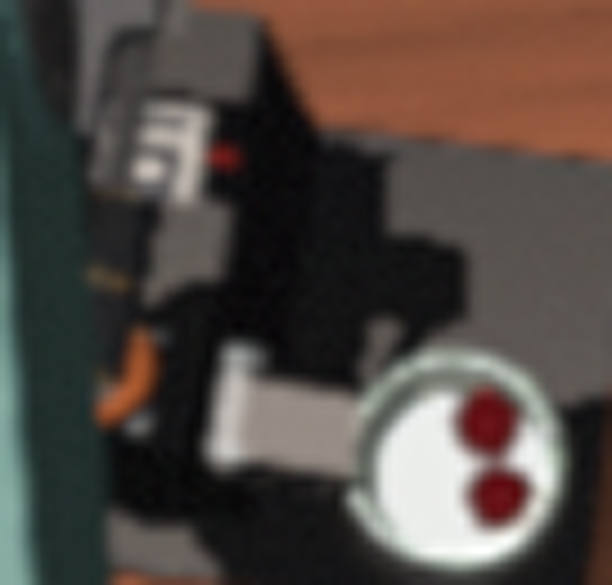

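Two bonbons are in the ramekin. I'll release and retreat upward.

Emit:
{"name": "drive_tool", "arguments": {
  "xyz": [
    [0,0,-0.006],
    [0,0,-0.012],
    [0,0,-0.02],
    [0,0,-0.03],
    [0,0,-0.06],
    [0,0,-0.1],
    [0,0,-0.14],
    [0,0,-0.16]
  ],
  "turn": [
    [0,0,0],
    [0,0,0],
    [0,0,0],
    [0,0,0],
    [0,0,0],
    [0,0,0],
    [0,0,0],
    [0,0,0]
  ]
}}

```text
time_s: 17.85
tcp_pos: [0.5395, 0.1078, 0.3033]
orientation: [0.001, 0.757, 0.653, 0.001]
force: [-0.3, -0.0, -1.0]
finger_gap: 0.0003
```

Emit:
{"name": "drive_tool", "arguments": {
  "xyz": [
    [-0.01,-0.04,0],
    [-0.02,-0.08,0],
    [-0.03,-0.12,0],
    [-0.04,-0.15,0],
    [-0.05,-0.17,0],
    [-0.05,-0.17,0],
    [-0.05,-0.17,0],
    [-0.05,-0.17,0]
  ],
  "turn": [
    [0,0,0],
    [0,0,0],
    [0,0,0],
    [0,0,0],
    [0,0,0],
    [0,0,0],
    [0,0,0],
    [0,0,0]
  ]
}}

```text
time_s: 18.85
tcp_pos: [0.3643, 0.0833, 0.3]
orientation: [-0.0, 0.757, 0.653, -0.0]
force: [-0.4, 0.0, -0.2]
finger_gap: 0.0005
```

```bash
python3 - <<'E'
from plan import *
rel()
t=arm.get_image("top")[:,:,::-1].copy();s=arm.get_image("side")[:,:,::-1].copy()
cv2.imwrite("pics/e1.png",cv2.resize(t[150:230,190:300],None,fx=7,fy=7,interpolation=cv2.INTER_CUBIC))
cv2.imwrite("pics/e2.png",s);cv2.imwrite("pics/e3.png",t)
E
```

```text
t 18.85 tcp [0.3643 0.0833 0.3   ] yaw -8.429886182480768 z [-0.0011  0.     -1.    ] F [-0.3657  0.0078 -0.2469] gap 0.000529068726085793 j [ 0.0727 -0.306   1.5405  0.0001  1.9082  0.2199]
```

View pics/e1.png

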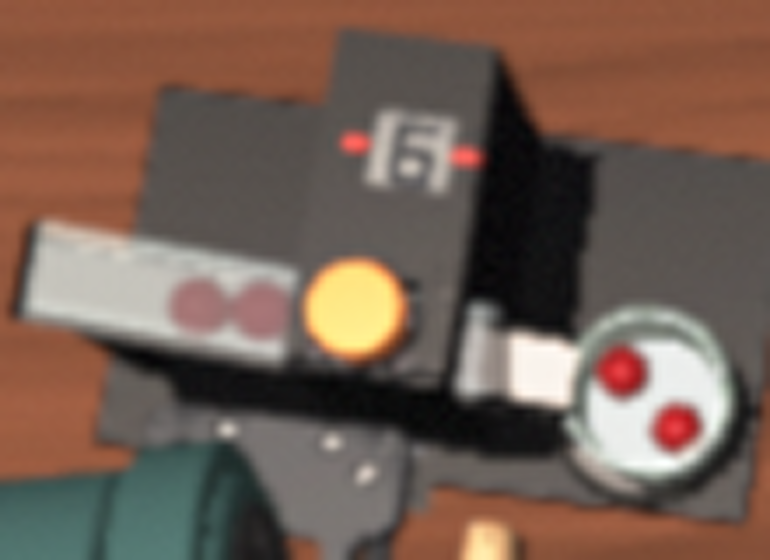

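View pics/e2.png

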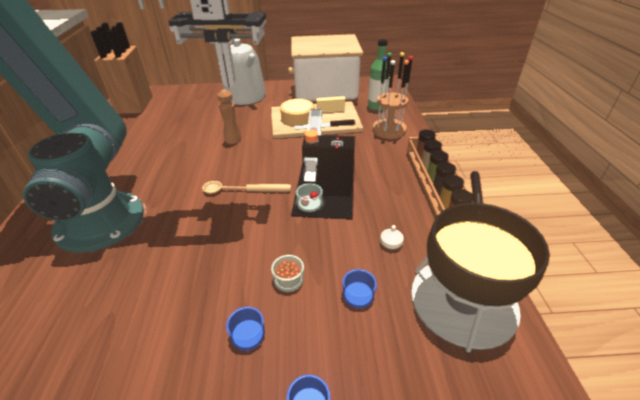

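The window shows 6 (crop (410,150)), two bonbons are in the ramekin at crop (622,370) and (677,427), the button is out, and the bystanders are where they were. I'm handing in.

```bash
python3 -c "
from plant import arm
print(arm.close_job())"
```

```text
the job is handed in; nothing more can be done
None
```

The job is done and handed in at about 19 s. The clear ramekin stands on the mat with two bonbons in it, and the counter shows 6.

- **Ramekin:** I picked the clear empty ramekin from among the blue look-alikes and the almond one. I brought it in low from the -y side and set it on the mat; an overlay check put it within about 1–2 mm of centre.
- **Presses:** The counter started at 4, so I made two full presses. Each reached the stop, at about 9 N and 142 mm, and I let the button fully out after each.
- **Last checks:** The final pictures show 6 in the window, both bonbons in the ramekin and the button out. The bystanders are where they were at the start, and the arm is clear of everything.
- **Disagreements:** The trained networks put the mat centre about 10 mm apart between the two cameras in x. I used a pose fit to the dispenser's corners instead, and the pictures bore that out. They also ranked blue ramekins above the clear one, so I chose by colour.

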